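# Match a walking pole to its twin and lock the cam lever

## Task

The two walking poles by the key box must go out at the same length. On the pole whose cam lever stands open, slide the dark lower tube out until its tip is level with its twin's, then flip the lever over centre and press it down until it lies flat along the pole and the tube is clamped. Leave the other pole as it is and do not disturb the things lying about.

Things in the scene. Friction and masses are not known exactly. Their poses are not given: they have to be found in the camera images.
- pole: the walking pole to be set (lever open), lying level and fixed in the rest; nearer or farther of the two. Origin on the shaft's centre line, 80 mm above the table, below the lever's hinge; x axis along the pole to its tip, z up. Cork grip x = -475 to -350 mm, 18 mm aluminium upper shaft, black clamp collar 27 mm across from x = -20 to +36 mm with cheeks to 31 mm above the centre line
- twin: the twin pole, already set and locked (lever lying flat); same shape and frame, its collar and grip level with those of the pole. To be left alone. Parallel to the pole, 120 mm from it, centre to centre
- rest: oak rest of the poles, fixed; origin on the table midway between the poles, level with the lever hinges; x axis along the poles to their tips. Board 210 mm wide, 18 mm thick, from x = -345 to +25 mm; under each pole two uprights with steel spring clips, at x = -55 and -290 mm, reaching 90 mm above the table
- lower (a joint): how far the pole's dark lower tube is drawn out, m: 0 is its inner stop, 0.18 the outer, growing towards the tip. With the lever open it slides with 3 to 4 N of drag and stays where it is left; with the lever shut it is clamped (tens of N)
- twin_lower (a joint): the same for the twin; the two poles are equally long when the two values are equal
- lever (a joint): angle of the pole's cam lever, rad: 0 is shut, flat on the collar, pointing to the tip; grows as it swings up and back to the grip (pi/2 upright), at most 2.1; starts at 1.45 to 1.95. Free down to about 1.3; then the cam bites and resists (6 to 12 N pushed 45 mm from the hinge, most at about 0.8), passes dead centre at 0.32 and snaps shut below that; springs back if left above
- twin_lever (a joint): the same for the twin: 0, shut
- tip (a point): steel point at the end of the pole's lower tube, on its centre line; x axis along the pole, outwards. A black basket (disc 52 mm across, 10 mm thick) sits 52 to 62 mm behind the point, a tapering black plastic end piece 13 to 68 mm behind it
- twin_tip (a point): the same point on the twin
- tube (a point): point on the centre line of the pole's lower tube, 130 mm behind its tip, moving with the tube; always at least 110 mm beyond the hinge along the pole. The plain round tube, 14 mm in diameter, is bare from the collar's end (36 mm beyond the hinge) to 68 mm behind the tip
- pivot (a point): the hinge pin of the pole's lever, level and across the pole, 23 mm above the shaft's centre line (103 mm above the table)
- lever_end (a point): upper face of the lever at its free end. The lever is a bare aluminium bar 64 mm long from the hinge, 18 mm wide and 6 mm thick with a small raised thumb lip; shut, its upper face lies 6 mm higher than the hinge pin and its outer 28 mm overhang the lower tube
- carabiner: steel carabiner, 110 by 60 mm, 10 mm thick, lying on the rest's board between the poles; bystander
- tin: round aluminium wax tin, 72 mm across, 22 mm high, on the table between the two lower tubes; bystander
- flask: steel drinking flask, 72 mm across, 210 mm high, at the back, to the right; bystander
- case: black glasses case, 160 by 62 by 48 mm, at the front left; bystander
- guide: trail guide book, 210 by 132 by 18 mm, at the front right; bystander
- brush: oak boot brush, 175 by 50 by 45 mm, at the back; bystander
- tagkey: brass key on a white mailbox tag, 140 mm long, 5 mm thick, at the back; bystander

How it is judged:
On the way, in this order (a step that is already met when the one before it is completed fails the run):
1. the lower tube is drawn out level with its twin (within 10 mm) while the lever is still open (x of tip in the frame of twin_tip between -0.01 and 0.01 m and value of joint lever above 0.9 rad), for 0.2 s.
2. the lever is flipped over centre and lies shut (value of joint lever below 0.08 rad), for 0.2 s.
At the end, for the whole second after the job is handed in: The pole's tip is level with the twin's to within 10 mm along the poles, its lever lies shut (below 0.08 rad), the tube is at rest, and the twin's lever is still shut (x of tip in the frame of twin_tip between -0.01 and 0.01 m and value of joint each of lever, twin_lever below 0.08 rad and velocity of joint lower between -0.005 and 0.005 m/s); the robot touches nothing.
It fails at once if the twin pole's lower tube is shifted (over 6 mm) or its lever opened (over 0.2 rad) (distance of twin_tip from where it was at the start of the episode above 0.006 m or value of joint twin_lever above 0.2 rad).
It fails at once if a bystander is moved by more than 25 mm (distance of any of carabiner, tin, flask, case, guide, brush, tagkey from where it was at the start of the episode above 0.025 m).
It also fails if it takes over 51 s, if anything falls off the work surface, if the arm or the gripper's body presses on something with over 40 N, if the wrist force passes 120 N, or if a joint passes its speed limit or range.

## Robot

A 6-joint arm with a two-finger parallel gripper is mounted at the origin on the work surface. World frame = base frame: x ahead of the robot, y to its left, z up, the work surface at z = 0. Lengths are in m, angles in rad, forces in N, time in s.
With the tool pointing down it reaches from about 0.35 to 0.8 m from the base axis. Payload 7.3 kg.
Tool frame: the origin (TCP) lies between the finger pads; the fingertips stand 17 mm ahead of it and the grasp point (between the pads) lies 2 mm behind it; z points along the fingers, y is the direction in which the jaws open and shut (so a half turn about z gives the same grasp; the last joint's range is limited). The gripper opens to 85 mm and grips with 20 to 120 N. Pads are 22 mm wide; open, the fingers measure 114 mm over their backs; the gripper's body (76 mm by 85 mm) begins 54 mm behind the grasp point. The pads swing forward as they close: fully open they stand 13 mm farther back than shut.
Start: joints at [-1.489, 0.342, 1.524, -0, 1.275, -0.146], TCP at [0.119, -0.511, 0.248] pointing down, gripper open.
Joint ranges: [-2.53, 2.53], [-0.77, 2.02], [0.04, 2.7], [-1, 4.14], [0.28, 2.66], [-3.11, 3.11]. Speed limits (rad/s): [2.57, 2.57, 3.14, 3.14, 3.14, 3.14].

## Interface

Orientations are given as [roll, pitch, yaw] about the fixed x, y, z axes, in that order (R = Rz(yaw) Ry(pitch) Rx(roll)).
In Python, from rig import sensors, optics, ctrl, nets gives the robot as it stands.
- The arm moves only by the shell command python3 -m crank 'ROWS' [FORCE]. ROWS is JSON, a list of rows, each a list of 7 numbers: the turn, a rotation vector about the world's x, y, z in rad, then the shift along the world's x, y, z in mm, then the closure, from -1 (fully open) to 1 (shut). In form: [[rx, ry, rz, x, y, z, hand], ...]. A call has exactly 5 rows; each row shifts and turns the commanded pose from where the row before left it; what a row does not reach is not made up. A row lasts 1/12 s, in which the tool goes at most 41.7 mm and 7.16 degrees, less where a joint would pass 70% of its speed; a pose out of reach is approached as far as the arm can. A call is refused whole if a number of a shift passes 41.7 or a number of a turn 0.125, either way. A call with a gripper value outside its range is refused whole. The fingers move at their own pace and stop on an object; FORCE is the grip in N (left out, the last holds). Time passes only in rows, so rows that do not move let the fingers close, or fill a call up. It gives the time, the measured TCP pose, the force and the opening at its end, in the units of the state.
- sensors.get_state(): the state, without advancing time (a new reading comes with each control period).
- optics.get_image(name): name is "scene" or "top"; returns the picture (480x640x3 uint8, red, green, blue); there is no depth.
- optics.calibration(name): a dict with "fx", "fy", "cx", "cy" (pixels), "R" (3x3) and "t" (3): a world point X has camera coordinates R X + t. Camera axes: x right, y down, z forward; pixel columns grow to the right and rows downward; lengths in m; the calibration is good to about 2 mm. A picture is of the moment at which its call begins. calibration takes no time and is no camera call.
- ctrl.sign_off(): hands the job in, once; it reports no verdict.
Trained networks look in the newest picture that a camera, given by its name, has taken for a name from the list of things; names that differ only in an ending like _2 or _b are one class to them, and where a whole thing is asked for, a point or a joint stands for the part that bears it (a point fixed in the world has none). Each returns a list of dicts, best first, with "confidence" (0 to 1); they miss things now and then, are a little off and sometimes report something else, mostly with a low value. They report only what shows in the picture. A call takes as long as a camera call.
- nets.regions_of(camera, thing): "pixels" (480x640 bool, what is visible of it) and "box" ([left, top, right, bottom] in pixels, round what is visible of it).
The state is a dict: "t": time; "joint_pos": joint angles; "qvel": joint speeds; "joint_efforts": joint torques, N m; "ee_pos": TCP position; "tool_rot": TCP orientation; "ft_force": force on the tool from outside, world axes, zero at the start; "wrist_torque": the same for the moment, N m; "width": finger opening in m.
Only numpy, scipy, OpenCV 4.12 (cv2) and the standard library are available. Lean on these libraries where they do the work, as an engineer would, in place of code of your own. Each camera call takes 0.05 s, during which the arm holds its last target.

## Working session

There is one attempt and no reset: what is moved stays moved. The work goes in short steps, Python scripts to look and compute and a shell command to move; the robot and the scene stay as the last step left them, time stands still between calls to the robot, and variables do not carry over. Pictures are saved under pics/ and viewed, and the job is handed in when it is done.

```bash
mkdir -p pics; ls
python3 - <<'E'
from rig import sensors, optics
import cv2
for n in("scene","top"):
    im=optics.get_image(n); cv2.imwrite(f"pics/{n}0.png",im[:,:,::-1])
    c=optics.calibration(n); print(n,c)
print(sensors.get_state())
E
```

```text
pics
scene {'fx': 496.3420801240815, 'fy': 496.3420801240815, 'cx': 324.1109807977986, 'cy': 236.7865720710949, 'R': array([[-0.50538797,  0.86284986,  0.00855128],
       [ 0.47430369,  0.2860603 , -0.83258964],
       [-0.72084604, -0.41672489, -0.55382431]]), 't': array([ 0.27678261, -0.1552493 ,  1.66988591])}
top {'fx': 586.0020732501339, 'fy': 586.0020732501339, 'cx': 322.79940784602826, 'cy': 241.93795542855466, 'R': array([[ 0.005694  , -0.99967108, -0.02500621],
       [-0.99852562, -0.00433397, -0.05410926],
       [ 0.05398308,  0.02527744, -0.99822186]]), 't': array([0.01435219, 0.52598003, 1.27760878])}
{'t': 0.1, 'joint_pos': array([-1.48901575e+00,  3.42630084e-01,  1.52490157e+00,  1.34352542e-06,
        1.27539718e+00, -1.45995840e-01]), 'qvel': array([-3.18276260e-04, -1.54781097e-03, -2.25553133e-03, -4.19976674e-04,
        7.53678509e-05, -9.39003526e-05]), 'joint_efforts': array([ 3.09167197e-03, -4.34448338e+01, -2.46490449e+01, -1.44776900e-04,
        4.67226710e-03, -1.34734813e-05]), 'ee_pos': array([ 0.11854864, -0.51110701,  0.24771431]), 'tool_rot': array([-3.14027087e+00, -1.95655828e-04,  2.27775892e-01]), 'ft_force': array([ 0.05749237, -0.19490579,  0.15010495]), 'wrist_torque': array([ 0.00593262, -0.02300734,  0.01144839]), 'width': 0.08508777024646823}
```

View pics/scene0.png

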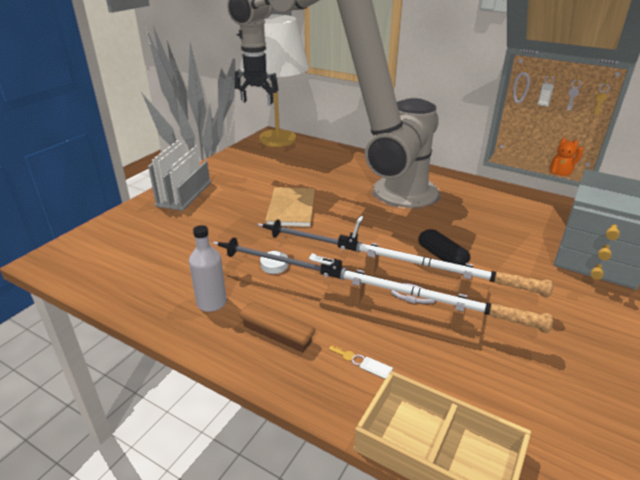

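View pics/top0.png

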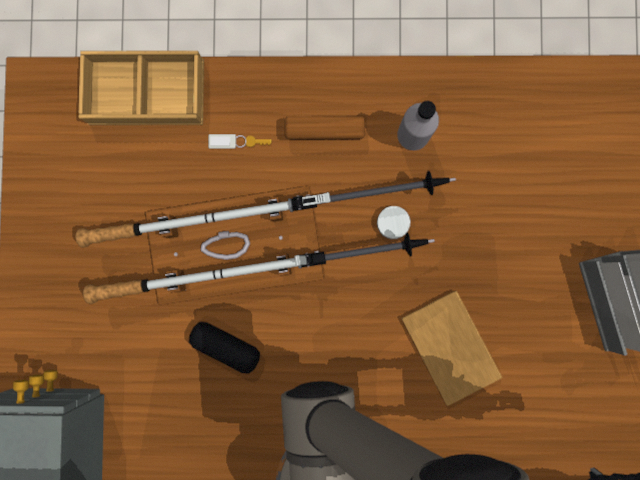

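The nearer pole (top view row ~260, lever up at (302,261), tip ~(433,241)) is the one to set. Its twin (row ~200, tip ~(455,181)) has its lever flat. Next I measure both at higher zoom.

```bash
cat > h.py <<'E'
import numpy as np
from rig import optics
def ray(n,u,v):
    c=optics.calibration(n);R=np.array(c['R']);t=np.array(c['t'])
    d=R.T@np.array([(u-c['cx'])/c['fx'],(v-c['cy'])/c['fy'],1.]);o=-R.T@t
    return o,d
def atz(n,u,v,z):
    o,d=ray(n,u,v);return o+d*(z-o[2])/d[2]
def tri(a,b):
    o1,d1=ray("top",*a);o2,d2=ray("scene",*b)
    s=np.linalg.lstsq(np.c_[d1,-d2],o2-o1,rcond=None)[0]
    p,q=o1+s[0]*d1,o2+s[1]*d2
    return (p+q)/2,np.linalg.norm(p-q)
def proj(n,X):
    c=optics.calibration(n);p=np.array(c['R'])@X+np.array(c['t'])
    return np.array([c['fx']*p[0]/p[2]+c['cx'],c['fy']*p[1]/p[2]+c['cy']])
E
python3 - <<'E'
import cv2,numpy as np
from rig import optics,nets
from h import *
t=cv2.imread("pics/top0.png");s=cv2.imread("pics/scene0.png")
cv2.imwrite("pics/c1.png",cv2.resize(t[170:290,280:480],None,fx=4,fy=4,interpolation=cv2.INTER_CUBIC))
cv2.imwrite("pics/c2.png",cv2.resize(s[205:295,205:385],None,fx=4.4,fy=4.4,interpolation=cv2.INTER_CUBIC))
for n in("pole","twin","lower","twin_lower","lever","tip","tin","carabiner","guide"):
    for r in nets.regions_of("top",n)[:3]: print(n,round(r['confidence'],2),r['box'],r['pixels'].sum())
E
```

```text
pole 0.81 [83.1, 232.1, 432.2, 302.4] 3492
twin 0.86 [77.6, 174.2, 453.6, 245.2] 3955
lower 0.79 [323.2, 235.5, 434.0, 259.5] 865
lower 0.23 [293.9, 252.1, 312.4, 266.4] 141
lower 0.19 [188.0, 325.1, 259.6, 374.3] 2003
twin_lower 0.61 [325.8, 171.5, 458.6, 200.1] 964
twin_lower 0.31 [188.1, 323.6, 262.8, 374.8] 2008
lever 0.47 [293.0, 253.0, 310.1, 265.7] 149
tip 0.66 [324.9, 232.5, 431.7, 261.3] 803
tin 0.96 [372.9, 206.8, 409.4, 240.4] 876
tin 0.58 [331.2, 170.1, 458.9, 199.9] 877
tin 0.51 [297.0, 256.9, 311.3, 262.4] 140
carabiner 0.84 [199.9, 233.8, 246.2, 259.6] 501
guide 0.59 [402.3, 289.1, 497.0, 406.7] 6046
```

View pics/c1.png

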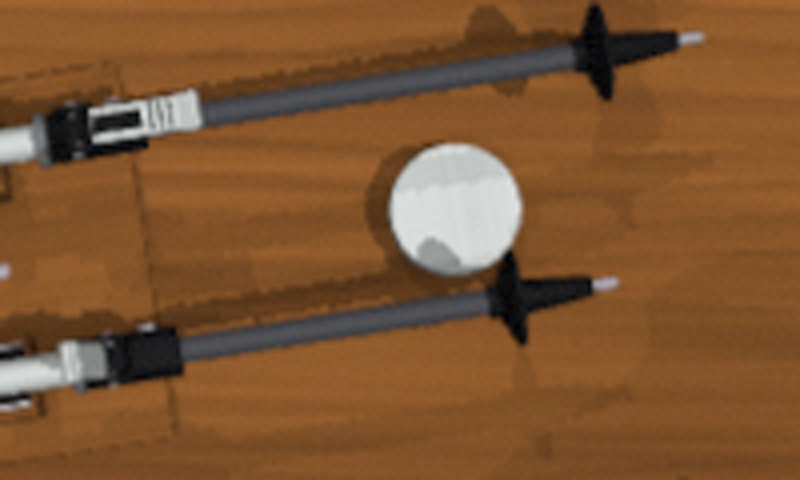

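View pics/c2.png

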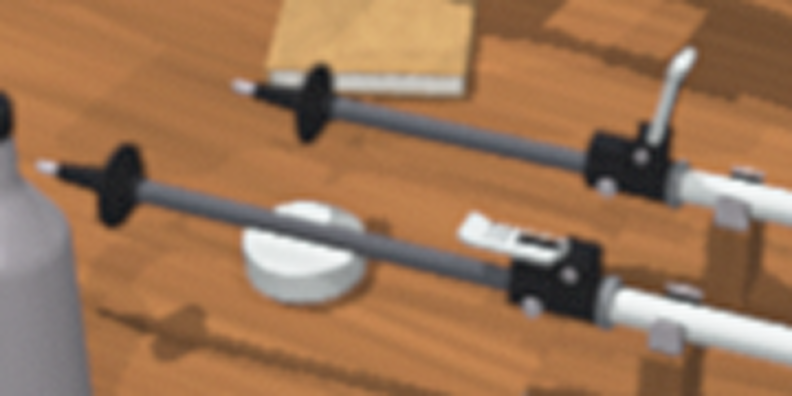

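Zoomed crops: twin tip ≈ (456,179.5), pole tip ≈ (434.5,240.8), baskets ≈ (429,183) and (408.8,244.8), collar front end of the pole ≈ (325.5,258) in top. In scene the lever stands slightly past upright, and the tin lies between the tubes.

Run:
```python
from h import *
def f(a): return np.round(a,4)
T=lambda x,y:(280+x/4,170+y/4); S=lambda x,y:(205+x/4.4,205+y/4.4)
for nm,a,b in [("tip",T(618,283),S(234,86)),("ttip",T(704,38),S(38,165)),("bask",T(513,299),S(315,103)),("tbask",T(597,52),S(120,185))]:
    print(nm,f(atz("top",*a,.08)),f(atz("scene",*b,.08)),[f(z) for z in tri(a,b)])
# axis directions using tube midlines
tip=atz("top",*T(618,283),.08); col=atz("top",*T(184,350),.08)
tt=atz("top",*T(704,38),.08); tc=atz("top",*T(200,114),.08)
# from upper shafts: grip/shaft junction
g=atz("top",146,285.5,.08); tg=atz("top",138,229.5,.08)
print("col",f(col),"grips",f(g),f(tg))
for A,B in((g,tip),(tg,tt)):
    d=B-A;L=np.linalg.norm(d);d/=L;print("dir",f(d),"len",L,"yaw",np.arctan2(d[1],d[0]))
    print("tip-grip .. origin from grip end(-350):",f(A+d*.35))
d=((tip-g)/np.linalg.norm(tip-g)+(tt-tg)/np.linalg.norm(tt-tg));d/=np.linalg.norm(d)
n=np.array([-d[1],d[0],0]);r=tt-tip
print("mean d",f(d),"along",r@d,"across",r@n, "collar-grip",(col-g)@d)
o=g+d*.35; print("tip x",(tip-o)@d,"collar end",(col-o)@d,"origin",f(o))
for l in(1.4,1.5,1.6,1.7,1.8,1.9):
    e=o+d*.064*np.cos(l)+np.array([0,0,.023+.064*np.sin(l)])
    print(l,f(proj("top",e)),f(proj("scene",e)))
print("pivot",f(proj("top",o+[0,0,.023])),f(proj("scene",o+[0,0,.023])), "lever end scene obs",S(685,55), "pivot obs",S(645,157))
```

```text
tip [ 0.5258 -0.2174  0.08  ] [ 0.5292 -0.217   0.08  ] [array([ 0.5264, -0.2184,  0.0779]), np.float64(0.0015)]
ttip [ 0.6544 -0.2628  0.08  ] [ 0.6566 -0.2624  0.08  ] [array([ 0.6549, -0.2635,  0.0785]), np.float64(0.0009)]
bask [ 0.5173 -0.1629  0.08  ] [ 0.5195 -0.1637  0.08  ] [array([ 0.5178, -0.1638,  0.0789]), np.float64(0.0018)]
tbask [ 0.647 -0.207  0.08 ] [ 0.6481 -0.209   0.08  ] [array([ 0.6476, -0.208 ,  0.0799]), np.float64(0.0023)]
col [0.4898 0.0085 0.08  ] grips [0.4291 0.3862 0.08  ] [0.547  0.4059 0.08  ]
dir [ 0.1582 -0.9874  0.    ] len 0.6113211235033267 yaw -1.4119155689053755
tip-grip .. origin from grip end(-350): [0.4845 0.0406 0.08  ]
dir [ 0.1587 -0.9873  0.    ] len 0.6772278659543215 yaw -1.4114388410741385
tip-grip .. origin from grip end(-350): [0.6025 0.0603 0.08  ]
mean d [ 0.1584 -0.9874  0.    ] along 0.0651854891171653 across 0.11977192911200607 collar-grip 0.38261247195194936
tip x 0.2613211061365018 collar end 0.03261247195194938 origin [0.4846 0.0406 0.08  ]
1.4 [314.0899 258.0317] [347.9019 214.6002]
1.5 [310.8446 258.5229] [350.3728 214.834 ]
1.6 [307.5891 259.0266] [352.8602 215.2963]
1.7 [304.3616 259.5367] [355.337  215.9834]
1.8 [301.1996 260.0473] [357.7762 216.8884]
1.9 [298.1395 260.5526] [360.1508 218.0023]
pivot [310.0769 259.6665] [351.119  236.9695] lever end scene obs (360.68181818181813, 217.5) pivot obs (351.59090909090907, 240.6818181818182)
```

Geometry agrees with what was given: spacing 119.8 mm, collar end at 33 mm against 36. The tube must go out about 65 mm, and the lever is at about 1.9 rad. I go above the tube point (0.505,-0.089) at yaw 1.73.

```bash
python3 -m crank '[[0,0,0.1,26,28,0,-1],[0,0,0.1,26,28,0,-1],[0,0,0.1,26,28,0,-1],[0,0,0.1,26,28,0,-1],[0,0,0.1,26,28,0,-1]]'
python3 -m crank '[[0,0,0.1,26,28,0,-1],[0,0,0.1,26,28,0,-1],[0,0,0.1,26,28,0,-1],[0,0,0.1,26,28,0,-1],[0,0,0.1,26,28,0,-1]]'
python3 -m crank '[[0,0,0.1,26,28,0,-1],[0,0,0.1,26,28,0,-1],[0,0,0.1,26,28,0,-1],[0,0,0.1,26,28,0,-1],[0,0,0.1,23,30,0,-1]]'
```

```text
t: 0.97
ee_pos: [0.2494, -0.3701, 0.2484]
tool_rot: [3.141, 0.0, 0.732]
ft_force: [1.0, -1.3, 1.0]
width: 0.0855
t: 1.38
ee_pos: [0.3796, -0.2299, 0.2486]
tool_rot: [3.141, 0.0, 1.233]
ft_force: [1.1, -1.1, 1.2]
width: 0.0853
t: 1.8
ee_pos: [0.5069, -0.0879, 0.2484]
tool_rot: [3.141, 0.0, 1.733]
ft_force: [0.5, -0.3, 0.5]
width: 0.0857
```

```bash
python3 -m crank '[[0,0,0,0,0,-38,-1],[0,0,0,0,0,-38,-1],[0,0,0,0,0,-38,-1],[0,0,0,0,0,-36,-1],[0,0,0,-1,0,-20,-1]]'
python3 -m crank '[[0,0,0,0,0,0,1],[0,0,0,0,0,0,1],[0,0,0,0,0,0,1],[0,0,0,0,0,0,1],[0,0,0,0,0,0,1]]' 40
python3 - <<'E'
import cv2
from rig import optics
a=optics.get_image("top");b=optics.get_image("scene")
cv2.imwrite("pics/g1.png",cv2.resize(b[200:300,200:390],None,fx=4,fy=4)[:,:,::-1])
E
```

```text
t: 2.22
ee_pos: [0.5028, -0.0887, 0.0747]
tool_rot: [-3.138, -0.002, 1.728]
ft_force: [-0.7, 0.1, -0.2]
width: 0.0853
t: 2.63
ee_pos: [0.5057, -0.0898, 0.0801]
tool_rot: [3.138, 0.002, 1.728]
ft_force: [-0.5, -0.9, -0.6]
width: 0.0256
```

View pics/g1.png

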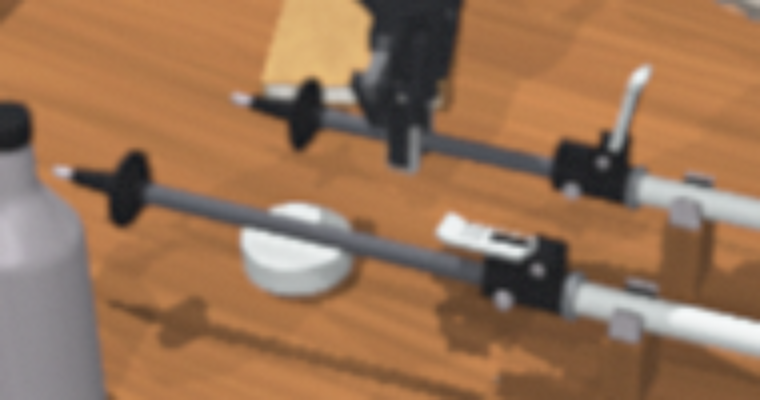

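The fingers straddle the tube behind the basket and are still closing (crop (400,150)).

```bash
python3 -m crank '[[0,0,0,0,0,0,1],[0,0,0,0,0,0,1],[0,0,0,0,0,0,1],[0,0,0,0,0,0,1],[0,0,0,0,0,0,1]]' 40
python3 -m crank '[[0,0,0,1,-6,0,1],[0,0,0,2,-13,0,1],[0,0,0,2,-13,0,1],[0,0,0,2,-13,0,1],[0,0,0,2,-13,0,1]]' 
python3 -m crank '[[0,0,0,1,-6.2,0,1],[0,0,0,0,0,0,1],[0,0,0,0,0,0,1],[0,0,0,0,0,0,1],[0,0,0,0,0,0,1]]'
python3 - <<'E'
import cv2
from rig import optics
a=optics.get_image("top");b=optics.get_image("scene")
cv2.imwrite("pics/g2.png",cv2.resize(b[200:300,200:390],None,fx=4,fy=4,interpolation=2)[:,:,::-1])
cv2.imwrite("pics/g3.png",cv2.resize(a[170:290,280:480],None,fx=4,fy=4,interpolation=2)[:,:,::-1])
E
```

```text
t: 3.15
ee_pos: [0.5052, -0.0897, 0.0797]
tool_rot: [3.139, 0.001, 1.728]
ft_force: [-1.2, -1.1, 6.2]
width: 0.0124
t: 3.57
ee_pos: [0.5145, -0.1475, 0.0798]
tool_rot: [3.139, 0.0, 1.728]
ft_force: [2.6, 3.8, 6.1]
width: 0.0123
t: 3.98
ee_pos: [0.5157, -0.1546, 0.0797]
tool_rot: [3.139, 0.003, 1.728]
ft_force: [-0.4, -2.9, 5.7]
width: 0.0124
```

View pics/g2.png

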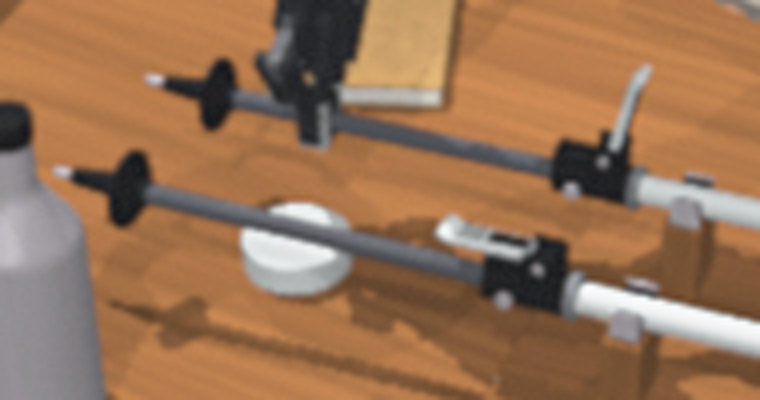

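View pics/g3.png

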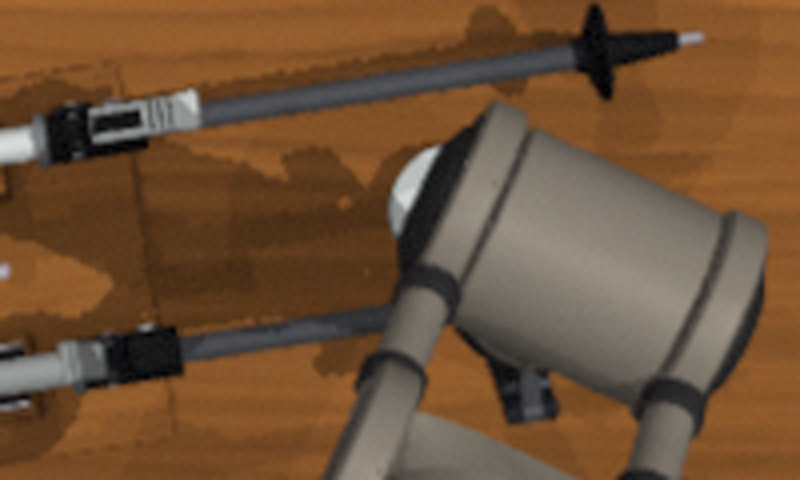

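The tube followed; the tip is now at crop (147,78) and the twin's at (54,170) in the scene view. I check this, then release.

```bash
python3 - <<'E'
from h import *
p=atz("scene",200+147/4,200+78/4,.08);q=atz("scene",200+54/4,200+170/4,.08);d=np.array([.1584,-.9874,0]);print(p,q,(p-q)@d)
E
python3 -m crank '[[0,0,0,0,0,0,-1],[0,0,0,0,0,0,-1],[0,0,0,0,0,0,-1],[0,0,0,0,0,0,-1],[0,0,0,0,0,0,-1]]' 
python3 -m crank '[[0,0,0,0,0,0,-1],[0,0,0,0,0,30,-1],[0,0,0,0,0,40,-1],[0,0,0,0,0,40,-1],[0,0,0,0,0,40,-1]]'
```

```text
[ 0.53862861 -0.28249323  0.08      ] [ 0.65680995 -0.26270196  0.08      ] 0.0008219733941319703
t: 4.5
ee_pos: [0.5144, -0.1534, 0.0781]
tool_rot: [-3.141, -0.0, 1.728]
ft_force: [-1.1, 0.5, 0.8]
width: 0.0721
t: 4.92
ee_pos: [0.5141, -0.1534, 0.2298]
tool_rot: [-3.141, -0.001, 1.728]
ft_force: [0.4, -0.4, -0.1]
width: 0.0854
```

```bash
python3 -m crank '[[0,0,0,-5.5,35.4,4,1],[0,0,0,-5.5,35.4,4,1],[0,0,0,-5.5,35.4,4,1],[0,0,0,-5.5,35.4,4,1],[0,0,0,-5.5,35.4,4,1]]' 
python3 -m crank '[[0,0,0,-5.5,35.4,0,1],[0,0,0,-5.5,35.4,0,1],[0,0,0,-5.5,35.4,0,1],[0,0,0,0,0,0,1],[0,0,0,0,0,0,1]]'
python3 - <<'E'
import cv2
from rig import optics
a=optics.get_image("top");b=optics.get_image("scene")
cv2.imwrite("pics/i2.png",cv2.resize(b[170:300,200:400],None,fx=4,fy=4,interpolation=2)[:,:,::-1])
cv2.imwrite("pics/i3.png",cv2.resize(a[170:290,280:480],None,fx=4,fy=4,interpolation=2)[:,:,::-1])
E
```

```text
t: 5.33
ee_pos: [0.4864, 0.0248, 0.2486]
tool_rot: [3.141, -0.0, 1.727]
ft_force: [1.0, -0.1, -0.4]
width: 0.0256
t: 5.75
ee_pos: [0.47, 0.1312, 0.2483]
tool_rot: [-3.142, 0.0, 1.732]
ft_force: [0.1, -0.4, -0.4]
width: 0.0
```

View pics/i2.png

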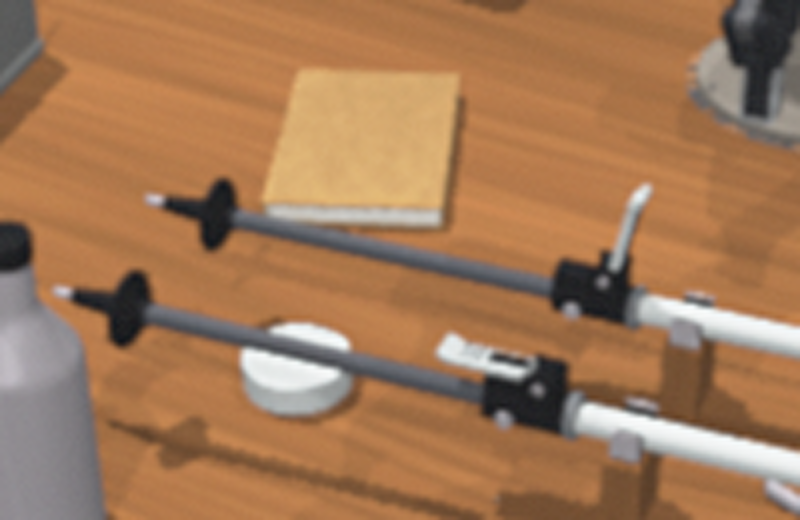

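View pics/i3.png

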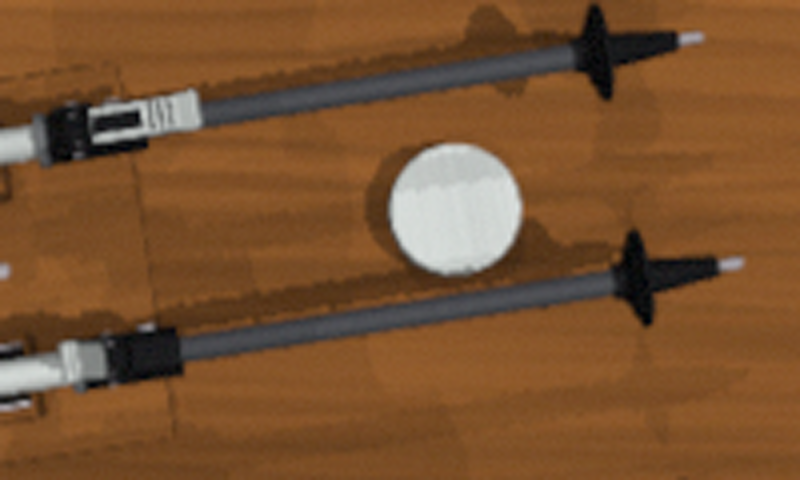

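The tube stayed out: pole tip at top crop (743,263), twin (704,38). The lever still stands back. I check the level and the lever path.

Run:
```python
from h import *
T=lambda x,y:atz("top",280+x/4,170+y/4,.08)
d=np.array([.1584,-.9874,0])
print("tip diff",(T(743,263)-T(704,38))@d,"basket",(T(635,277)-T(597,52))@d)
S=lambda x,y:atz("scene",200+x/4,170+y/4,.08)
print("scene",(S(147,200)-S(55,291))@d,(S(217,214)-S(130,307))@d)
o=np.array([.4846,.0406,.08])
# path: fingertip centre, corner 11mm ahead
for th in(1.9,1.7,1.5,1.3,1.1,.9,.7,.5,.3,.15,0):
    r=.045+.013*(1-th/1.9); x=r*np.cos(th)-.006*np.sin(th)-.011*min(1,th/.4); z=.103+r*np.sin(th)+.006*np.cos(th)
    P=o+d*x; print(th,np.round([x*1e3,z*1e3+17],0),"TCP",np.round(1e3*P[:2],0))
```

```text
tip diff 0.0004932896147430525 basket 0.000296254716200834
scene 0.0007179559418932467 0.0011830279072021846
1.9 [-31. 161.] TCP [480.  71.]
1.7 [-23. 165.] TCP [481.  63.]
1.5 [-14. 168.] TCP [482.  54.]
1.3 [ -4. 169.] TCP [484.  44.]
1.1 [  7. 168.] TCP [486.  34.]
0.9 [ 17. 164.] TCP [487.  24.]
0.7 [ 26. 159.] TCP [489.  15.]
0.5 [ 34. 151.] TCP [490.   7.]
0.3 [ 43. 142.] TCP [491.  -2.]
0.15 [ 51. 134.] TCP [493. -10.]
0 [ 58. 126.] TCP [494. -17.]
```

Both views have the tips level within about 1 mm. Now I go down behind the lever with closed fingers and swing it forward.

```bash
python3 -m crank '[[0,0,0,0,0,-30,1],[0,0,0,0,0,-30,1],[0,0,0,0,0,-28,1],[0,0,0,0,0,0,1],[0,0,0,2,-15,0,1]]' 
python3 -m crank '[[0,0,0,2,-15,0,1],[0,0,0,2,-15,1,1],[0,0,0,2,-15,3,1],[0,0,0,1.5,-10,3,1],[0,0,0,1.5,-10,2,1]]'
python3 - <<'E'
import cv2
from rig import optics
b=optics.get_image("scene")
cv2.imwrite("pics/k1.png",cv2.resize(b[170:280,280:420],None,fx=5,fy=5,interpolation=2)[:,:,::-1])
E
```

```text
t: 6.27
ee_pos: [0.4718, 0.1145, 0.1595]
tool_rot: [-3.138, -0.001, 1.727]
ft_force: [1.1, -0.1, 0.5]
width: -0.0003
t: 6.68
ee_pos: [0.4823, 0.0481, 0.1707]
tool_rot: [3.14, 0.0, 1.726]
ft_force: [0.5, 0.6, 0.1]
width: -0.0003
```

View pics/k1.png

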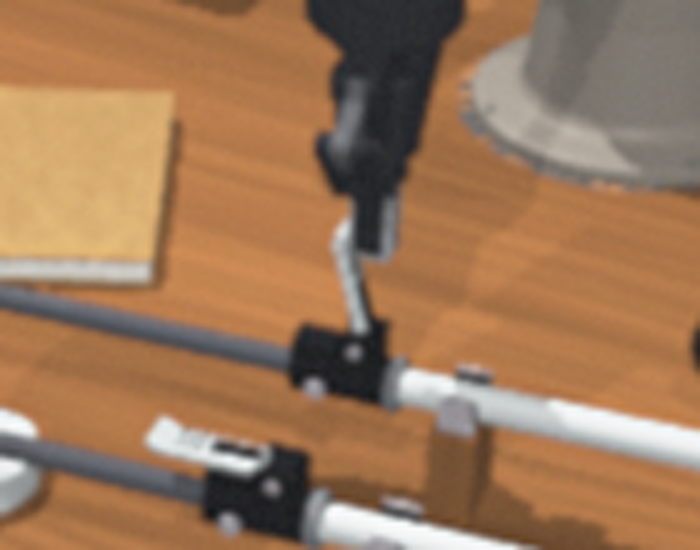

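The fingertip sits behind the lever and has brought it to just past upright (crop (350,250)). I follow the arc down.

```bash
python3 -m crank '[[0,0,0,1.3,-8,-3,1],[0,0,0,1.1,-7,-3,1],[0,0,0,1.5,-9,-4,1],[0,0,0,1.5,-9,-6,1],[0,0,0,1.2,-8,-8,1]]'
python3 - <<'E'
import cv2
from rig import optics
b=optics.get_image("scene")
cv2.imwrite("pics/k2.png",cv2.resize(b[170:280,280:420],None,fx=5,fy=5,interpolation=2)[:,:,::-1])
E
```

```text
t: 7.15
ee_pos: [0.4884, 0.0078, 0.1447]
tool_rot: [3.141, 0.0, 1.728]
ft_force: [-0.5, 0.6, 1.2]
width: 0.0001
```

View pics/k2.png

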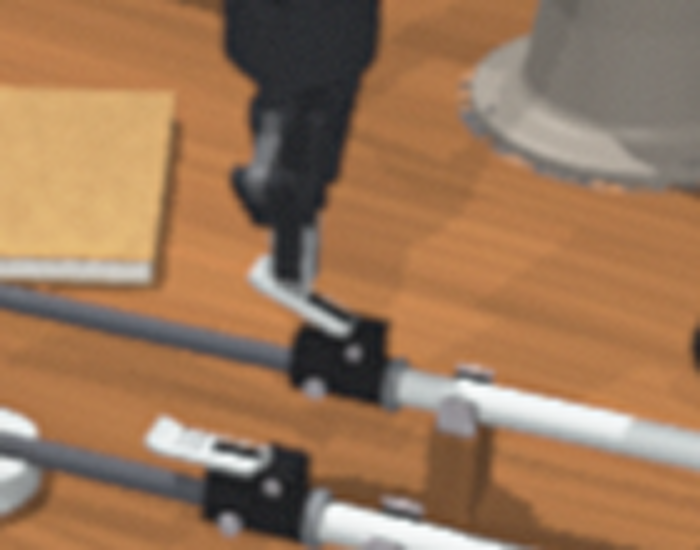

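The lever is down to about 0.4 rad, still under the fingertip. I finish outward and downward.

```bash
python3 -m crank '[[0,0,0,1,-6,-5,1],[0,0,0,1,-6,-6,1],[0,0,0,1,-5,-6,1],[0,0,0,0.5,-3,-4,1],[0,0,0,0,0,-2,1]]'
python3 - <<'E'
import cv2
from rig import optics
b=optics.get_image("scene")
cv2.imwrite("pics/k3.png",cv2.resize(b[170:280,280:420],None,fx=5,fy=5,interpolation=2)[:,:,::-1])
E
```

```text
t: 7.62
ee_pos: [0.4922, -0.009, 0.125]
tool_rot: [3.139, -0.005, 1.726]
ft_force: [-12.1, 17.6, 46.4]
width: -0.0
```

View pics/k3.png

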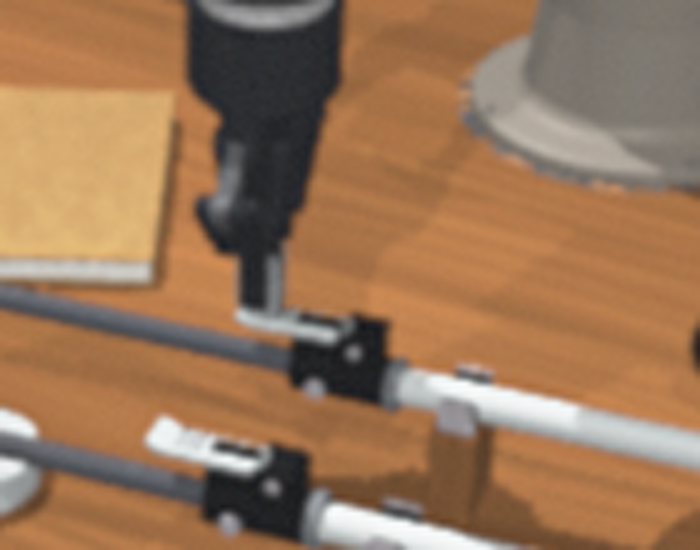

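The lever lies flat under the fingers and 46 N shows it is against its stop. I lift straight up and away, then check.

```bash
python3 -m crank '[[0,0,0,0,0,3,1],[0,0,0,0,0,3,1],[0,0,0,0,0,20,1],[0,0,0,0,0,35,1],[0,0,0,0,0,35,1]]' 
python3 -m crank '[[0,0,0,0,30,25,1],[0,0,0,-10,35,15,1],[0,0,0,-20,35,0,1],[0,0,0,-20,35,0,1],[0,0,0,0,0,0,1]]'
python3 - <<'E'
import cv2
from rig import optics,sensors
a=optics.get_image("top");b=optics.get_image("scene")
cv2.imwrite("pics/m2.png",cv2.resize(b[180:300,200:400],None,fx=4,fy=4,interpolation=2)[:,:,::-1])
cv2.imwrite("pics/m3.png",cv2.resize(a[170:290,280:480],None,fx=4,fy=4,interpolation=2)[:,:,::-1])
cv2.imwrite("pics/m4.png",a[:,:,::-1])
print(sensors.get_state()['ft_force'])
E
```

```text
t: 8.08
ee_pos: [0.4909, -0.0115, 0.2183]
tool_rot: [-3.139, -0.001, 1.728]
ft_force: [1.8, -0.4, 0.0]
width: 0.0004
t: 8.5
ee_pos: [0.4385, 0.1281, 0.2583]
tool_rot: [-3.141, -0.002, 1.733]
ft_force: [-0.5, -0.4, 0.3]
width: -0.0002
[ 0.49329376 -0.40307367  0.65668451]
```

View pics/m2.png

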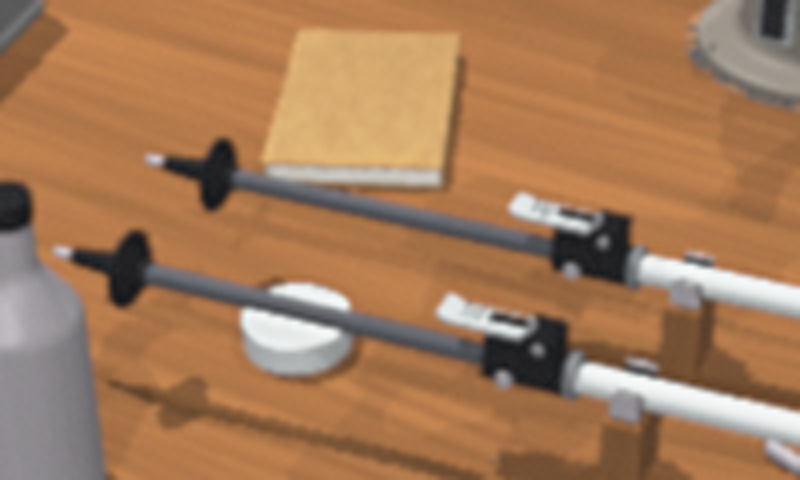

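View pics/m3.png

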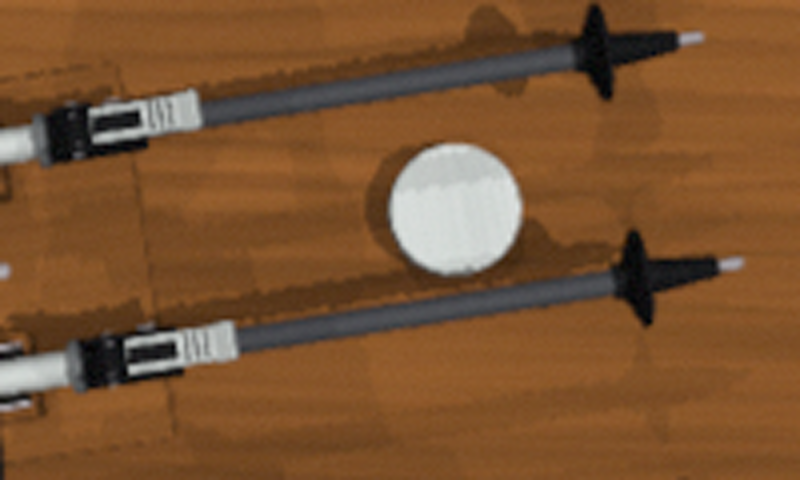

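View pics/m4.png

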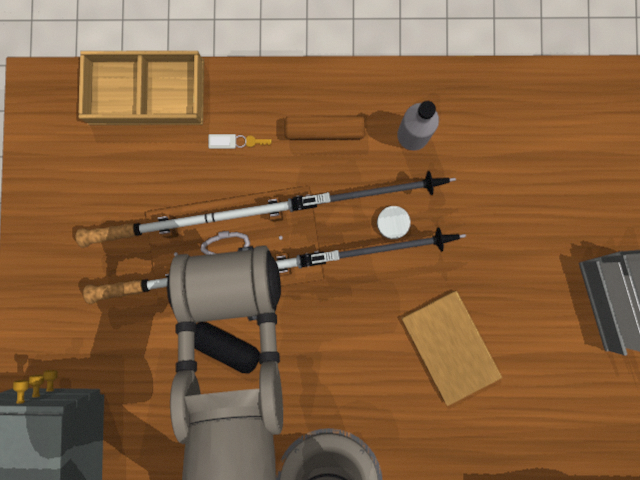

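Both levers lie flat alike: in the scene crop at (555,215) and (485,315). The pole tip is unchanged at top crop (743,263) and the twin's at (704,38), so they are still level. The bystanders are where they were and the arm is clear.

```bash
python3 -c "
from rig import ctrl
print(ctrl.sign_off())"
```

```text
the job is handed in; nothing more can be done
None
```

I drew the near pole's lower tube out by about 65 mm and released it. Then I swung its lever over centre with closed fingers and pressed it down flat. The job was handed in at about 8.6 s of the 51 s allowed; no verdict is reported.

- **Length:** before the lever was closed, both cameras showed the tips level to about 1 mm. In the final pictures both tips are at the same pixels.
- **Lever:** it lies flat, looking the same as the twin's. The final press reached about 46 N up and 51 N in total at the wrist, against the 120 N limit. It was made with the fingertips, not the gripper's body.
- **Other things:** the twin showed no visible shift, and neither did the bystanders, though the arm partly hid the carabiner and the case in the last top view. The arm stood clear with about zero force at the end.

No check failed or disagreed.

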